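# Start the blood-pressure monitor

### The arm

A 6-joint arm with a two-finger parallel gripper is mounted at the origin on the work surface; the furniture and walls round the work are solid. World frame = base frame: x ahead of the robot, y to its left, z up, the work surface at z = 0. Lengths are in mm, angles in degrees, forces in N, time in s.
With the tool pointing down it reaches from about 350 to 850 mm from the base axis. Payload 8.1 kg.
Tool frame: the origin (TCP) lies between the finger pads, 19 mm behind the fingertips; this is the grasp point; z points along the fingers, y is the line along which they close (so a half turn about z gives the same grasp; the last joint's range is limited). The gripper opens to 85 mm and grips with 20 to 120 N. Pads are 22 mm wide; open, the fingers measure 114 mm over their backs; the gripper's body (76 mm by 85 mm) begins 54 mm behind the grasp point. The pads swing forward as they close: fully open they stand 13 mm farther back than shut.
Start: joints at [-77.2, 7.471, 85.268, -0, 87.261, -4.893], TCP at [182.37, -571.618, 249.992] pointing down, gripper open.
Joint ranges: [-169.43, 169.43], [-51.17, 129.36], [1.28, 143.12], [-76.62, 256.62], [0, 156.53], [-152.29, 152.29]. Speed limits (degrees/s): [136.94, 136.94, 159.86, 180, 180, 180].

### API

Orientations are given as [roll, pitch, yaw] about the fixed x, y, z axes, in that order (R = Rz(yaw) Ry(pitch) Rx(roll)).
In Python, from bench import * gives the robot as it stands.
- The arm moves only by the tool play_rows, never from a script. Its argument "increments" is a list of rows, each a list of 3 entries, a list of its own where there are three numbers: the gripper's target within -1 to 1 (fully open at 1, half-way at 0, shut at -1), then the shift along the tool's x, y, z in mm, then the turn about the tool's z in rad. A call has 1 to 12 rows; each row shifts and turns the commanded pose from where the row before left it, along the tool's axes as they then stand; what a row does not reach is not made up. A row lasts 1/12 s, in which the tool goes at most 41.7 mm and 7.16 degrees, less where a joint would pass 70% of its speed; a pose out of reach is approached as far as the arm can. A call is refused whole if a number of a shift passes 41.7 or a number of a turn 0.125, either way. A call with a gripper value outside its range is refused whole. The fingers move at their own pace and stop on an object; "force" is the grip in N (left out, the last holds). Time passes only in rows, so rows that do not move let the fingers close. It gives the time, the measured TCP pose, the force, the opening and the grip force at its end, in the units of the state.
- sense(): the state, without advancing time (a new reading comes with each control period).
- snapshot(name): name is "scene" or "top" or "wrist"; returns a dict with "color" (480x640x3 uint8, red, green, blue), "intrinsics" (3x3 intrinsics, pixels), "world_from_camera" (4x4, takes a point from camera to world coordinates). Camera axes: x right, y down, z forward; pixel columns grow to the right and rows downward; lengths in mm; the calibration is good to about 2 mm. A picture is of the moment at which its call begins. There is no depth.
- hand_in(): hands the job in; it is judged then, once.
Trained networks look in a picture, given as the dict that the camera call returned (one of the last four; its "shot" number tells which), for a name from the list of things; names that differ only in an ending like _2 or _b are one class to them, and where a whole thing is asked for, a point or a joint stands for the part that bears it (a point fixed in the world has none). Each returns a list of dicts, best first, with "p" (0 to 1); they miss things now and then, are a little off and sometimes report something else, mostly with a low value. They report only what shows in the picture. A call takes as long as a camera call. They do not tell look-alikes from the thing itself.
- find_in(query, picture): "xyz" ([x, y, z] in mm, in the coordinates of the camera as it stood for that picture, good to about 4 mm: the middle of the surface that is visible of it).
- regions_of(query, picture): "mask" (480x640 bool, what is visible of it).
- pinpoint(query, picture): "xyz" ([x, y, z] in mm, in the coordinates of the camera as it stood for that picture, good to about 4 mm: a listed point, or the origin of a listed thing).
The state is a dict: "time": time; "joint_pos": joint angles; "qd": joint speeds; "joint_efforts": joint torques, N m; "tool_pos": TCP position; "tcp_rot": TCP orientation; "ft_force": force on the tool from outside, world axes, zero at the start; "wrist_torque": the same for the moment, N m; "finger_gap": finger opening in mm; "grip_force": force on a finger pad.
Only numpy, scipy, OpenCV 4.12 (cv2) and the standard library are available. Lean on these libraries where they do the work, as an engineer would, in place of code of your own. Each camera call takes 0.05 s, during which the arm holds its last target. There are 200 camera calls.

### The job

Start the blood-pressure monitor on the kitchen table: with the fingertips, lightly press the oval key on its low front and keep it pressed for two seconds, then let go and lift the hand well clear, at least a hand's breadth above it. Do not grasp, lift or shove the monitor, and touch nothing else on the table.

Things in the scene. Friction and masses are not known exactly. Their poses are not given: they have to be found in the camera images.
- monitor: Cream blood-pressure monitor, 141 x 119 x 55 mm, 0.31 kg, loose. Origin: centre of its underside. +x runs from its low front (oval key) to its high back (grey display), +y to the left for someone facing the front, z up. Its flat top slopes up by 9 degrees, from 35 mm high at the front to 55 mm at the back. At yaw 0 the front faces the robot; yaw stays within 0.45 rad of that.
- monitor_start_key: The monitor's oval start key, a moving part: 28 mm along the monitor's y, 17 mm along its x, 2 mm proud of the sloping top. A spring key with 1.2 mm of travel square to that slope: gives way at 1 N, fully in at 2.2 N, rigid after that, comes back by itself. Origin: at the monitor's own origin, not on the key; use key_top.
- key_top (a point): Centre of the upper face of the oval key, 42 mm in front of the monitor's origin, 5 mm to the right of it (seen from the robot at yaw 0) and 41 mm above the table; it moves with the key. The axes are those of the monitor.
- phone: Black glass phone with a blue frame lying face up, 150 x 74 x 9 mm, long along its x. Bystander. Origin: centre of the underside, as for all that follow. At x below 0.37 m, also to be left alone, lie a white thermometer, a blister strip and a blue pill box, none above 25 mm high; a tape roll (48 mm) and a glass (84 mm) stand fixed at the left edge.
- remote: Black remote control lying keys up, 192 x 48 x 19 mm, long along its x. Bystander.
- espresso: White coffee cup with a handle, 63 x 88 x 50 mm, at the back of the table. Bystander.
- nasal_spray: Small upright bottle with a green cap, 36 x 42 x 106 mm, at the back of the table. Bystander, easily toppled.
- shelf_jar_b: Jar with a gold lid, 66 x 66 x 100 mm, at the back of the table; fixed.
- pasta_jar: Tall glass jar of pasta, 92 x 92 x 167 mm, back left of the table; fixed.
- salt_tin: Green tin with a knobbed lid, 92 x 92 x 120 mm, back right of the table; fixed.
- tissue_box: Box of tissues, 117 x 231 x 159 mm with the tissue, at the right side of the table; fixed.
Not all that is in view belongs to the job. Leave any green look-alike of the monitor alone.

How it is judged:
By the outcome, as a careful person would: the job done as asked, in the order asked, and still so for the second after the job is handed in, with the robot touching nothing.
It also fails if it takes over 35 s, if anything falls off the work surface, if the arm or the gripper's body presses on something with over 40 N, if the wrist force passes 120 N, or if a joint passes its speed limit or range.

## Working session

There is one attempt and no reset: what is moved stays moved. The work goes in short steps, Python scripts to look and compute and a tool call to move; the robot and the scene stay as the last step left them, time stands still between calls to the robot, and variables do not carry over. Pictures are saved under pics/ and viewed, at most 10 in all, crops included, and the job is handed in when it is done.

Besides the shell and the picture viewer there is one more tool, called after "Emit:" as name([rows], argument=value, ...), one row to a line, values as JSON. play_rows: Moves the arm, as the interface text tells. Its arguments: {"type":"object","properties":{"increments":{"type":"array","items":{"type":"array"}},"force":{"type":"number"}},"required":["increments"]}

```bash
mkdir -p pics; cat > h.py <<'E'
from bench import *
import numpy as np, cv2
def w(p,x): return (np.array(p["world_from_camera"])@np.append(x,1))[:3]
def px(p,X):
    c=np.linalg.inv(np.array(p["world_from_camera"]))@np.append(X,1); q=np.array(p["intrinsics"])@c[:3]; return q[:2]/q[2]
def ray(p,uv,z):
    T=np.array(p["world_from_camera"]); d=T[:3,:3]@np.linalg.solve(np.array(p["intrinsics"]),[uv[0],uv[1],1]); o=T[:3,3]; return o+d*(z-o[2])/d[2]
E
python3 - <<'E'
from h import *
for n in ["top","scene"]:
    p=snapshot(n); cv2.imwrite(f"pics/{n}0.png",p["color"][:,:,::-1])
    for f,q in [(pinpoint,"key_top"),(pinpoint,"monitor"),(find_in,"monitor"),(find_in,"monitor_start_key")]:
        for r in f(q,p)[:3]:
            X=w(p,r["xyz"]); print(n,f.__name__,q,round(r["p"],2),X.round(1),px(p,X).round())
s=sense(); print(s["tool_pos"],s["tcp_rot"],s["ft_force"],s["finger_gap"],s["time"])
E
```

```text
top call key_top 0.58 [ 142.4 -336.4   40. ] [443. 334.]
top call key_top 0.43 [500.1 -25.9  38.3] [338. 218.]
top call monitor 0.7 [ 169.  -304.7    1.9] [429. 324.]
top call monitor 0.55 [535.3  -2.   -2. ] [330. 209.]
top call monitor 0.66 [533.2  -6.3  44.9] [331. 207.]
top call monitor 0.58 [ 173.7 -300.7   44.1] [431. 324.]
top call monitor_start_key 0.53 [ 145.3 -333.3   37.5] [441. 333.]
top call monitor_start_key 0.5 [497.2 -24.1  37.8] [337. 219.]
scene call key_top 0.37 [506.6 -24.2  37.1] [302. 235.]
scene call monitor 0.98 [ 5.394e+02 -9.100e+00 -2.000e-01] [291. 242.]
scene call monitor 0.35 [505.  -24.5  37.8] [303. 235.]
scene call monitor 0.22 [ 676.1 -256.7   -2.8] [341. 195.]
scene call monitor 0.65 [526.   -2.8  41.9] [291. 232.]
scene call monitor_start_key 0.36 [505.5 -25.1  42.8] [303. 233.]
[ 182.35471903 -571.63036866  249.97270281] [1.79998343e+02 1.17641194e-03 1.76936325e+01] [ 0.44988043  0.1371232  -0.1552973 ] 85.71993670201807 0.5
```

View pics/top0.png

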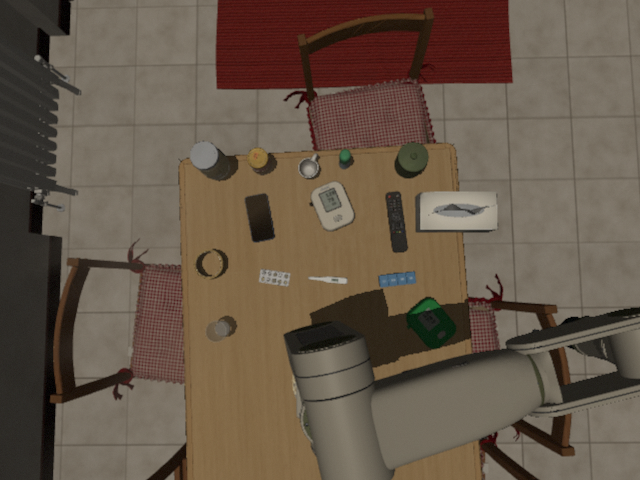

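View pics/scene0.png

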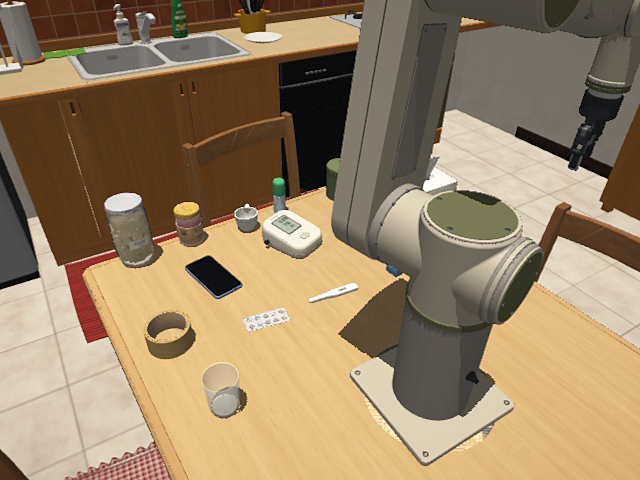

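The two monitor look-alikes in the top view are the cream one at (331,207) and the green one at (431,324). The cream one fits: it is cream, with a grey display at the back and an oval key at about (338,217). The green one is the decoy. I'll confirm in a crop and measure the yaw.

```bash
python3 - <<'E'
from h import *
p=snapshot("top"); im=p["color"][:,:,::-1]
c=cv2.resize(im[170:245,290:390],None,fx=8,fy=8,interpolation=cv2.INTER_CUBIC); cv2.imwrite("pics/crop.png",c)
for r in regions_of("monitor",p)[:2]:
    m=r["mask"]; v,u=np.nonzero(m); print(r["p"],u.mean(),v.mean(),m.sum())
    if abs(u.mean()-331)<15:
        P=np.array([ray(p,(a,b),40)[:2] for a,b in zip(u,v)],np.float32)
        print(cv2.minAreaRect(P),P.mean(0))
for r in regions_of("monitor_start_key",p)[:2]:
    v,u=np.nonzero(r["mask"]); print("key",r["p"],u.mean(),v.mean(),ray(p,(u.mean(),v.mean()),40))
for q in ["tissue_box","salt_tin","nasal_spray","remote","espresso"]:
    r=pinpoint(q,p)[:1]; print(q,[w(p,a["xyz"]).round() for a in r])
E
```

```text
0.9 430.03799019607845 322.84313725490193 1632
0.76 331.4030037546934 206.11827284105132 1598
((535.9306030273438, -3.9810791015625), (146.9092559814453, 119.20765686035156), 23.331083297729492) [536.58765   -6.268958]
key 0.6 337.42105263157896 218.10526315789474 [498.84956993 -24.44036927  40.        ]
key 0.6 440.6923076923077 334.7692307692308 [ 140.88555747 -330.60652732   40.        ]
tissue_box [array([ 512., -387.,    1.])]
salt_tin [array([671., 359.,   0.])]
nasal_spray [array([540.,  -8.,  -0.])]
remote [array([ 490., -212.,    1.])]
espresso [array([668.,  57.,  -3.])]
```

View pics/crop.png

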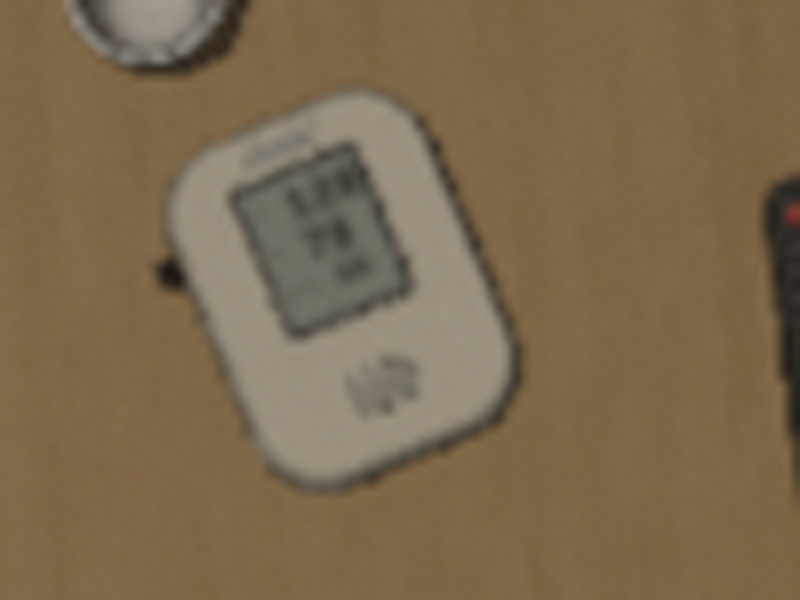

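The crop confirms the cream monitor: grey display, key at crop (382,387), which is pixel (337,218) and about (499,-24) mm. Yaw is about 23°. I'll move above it with the gripper shut.

Emit:
play_rows([
  [-1, [19.3, -17.7, 0], 0],
  [-1, [19.3, -17.7, 0], 0],
  [-1, [19.3, -17.7, 0], 0],
  [-1, [19.3, -17.7, 0], 0],
  [-1, [19.3, -17.7, 0], 0],
  [-1, [19.3, -17.7, 0], 0],
  [-1, [19.3, -17.7, 0], 0],
  [-1, [19.3, -17.7, 0], 0],
  [-1, [19.3, -17.7, 0], 0],
  [-1, [19.3, -17.7, 0], 0],
  [-1, [19.3, -17.7, 0], 0],
  [-1, [19.3, -17.7, 0], 0],
], force=20)

```text
time: 1.9
tool_pos: [338.9, -297.7, 250.2]
tcp_rot: [180.0, -0.0, 17.7]
ft_force: [0.4, -0.3, -0.2]
finger_gap: 0.3
grip_force: 0.0
```

Emit:
play_rows([
  [-1, [19.3, -17.7, 0], 0],
  [-1, [19.3, -17.7, 0], 0],
  [-1, [19.3, -17.7, 0], 0],
  [-1, [19.3, -17.7, 0], 0],
  [-1, [19.3, -17.7, 0], 0],
  [-1, [19.3, -17.7, 0], 0],
  [-1, [19.3, -17.7, 0], 0],
  [-1, [19.3, -17.7, 0], 0],
  [-1, [17, -15, 0], 0],
  [-1, [10, -10, 0], 0],
  [-1, [0, 0, 0], -0.09],
  [-1, [0, 0, 0], 0],
])

```text
time: 2.9
tool_pos: [461.0, -84.1, 250.1]
tcp_rot: [-180.0, -0.0, 23.2]
ft_force: [0.5, -0.6, -0.3]
finger_gap: 0.1
grip_force: 0.0
```

```bash
cat > m.py <<'E'
from h import *
import sys
p=snapshot("wrist"); cv2.imwrite(f"pics/{sys.argv[1]}.png",p["color"][:,:,::-1])
for q in ["key_top","monitor"]:
    for r in pinpoint(q,p)[:2]:
        X=w(p,r["xyz"]); u=px(p,X); print(q,round(r["p"],2),X.round(1),u.round(), "ray41",ray(p,u,41 if q=="key_top" else 0).round(1))
for r in regions_of("monitor_start_key",p)[:1]:
    v,u=np.nonzero(r["mask"]); print("key",r["p"],u.mean(),v.mean(),len(u),ray(p,(u.mean(),v.mean()),41))
s=sense(); print(s["tool_pos"],s["tcp_rot"],s["ft_force"],s["finger_gap"],s["time"])
tip=s["tool_pos"]+np.array([0,0,-19]); print("tip px",px(p,tip))
E
python3 m.py w1
```

```text
key_top 0.6 [498.7 -18.7  41.7] [266. 135.] ray41 [498.6 -18.6  41. ]
monitor 0.74 [533.8  -3.7   1.1] [271.  88.] ray41 [533.8  -3.6   0. ]
key 0.78 273.06290322580645 136.64032258064515 620 [499.30829749 -24.12717758  41.        ]
[460.51730181 -85.43954737 250.0511454 ] [ 1.79989170e+02 -3.01467753e-03  2.26901476e+01] [0.15386579 1.11696702 0.17449841] -0.1537208485170241 3.1
tip px [326.46067227 310.53156856]
```

View pics/w1.png

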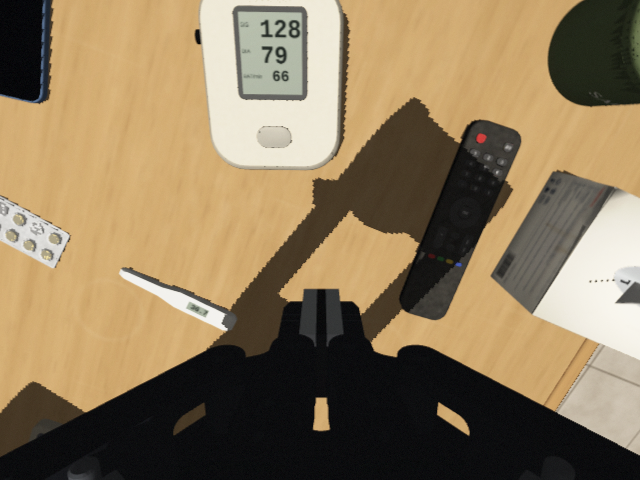

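The wrist view shows the key at (274,137), which gives (499.3,-24.1), agreeing with the top view. The shut fingertips are near (322,295). I'll go over the key, biased 4 mm downslope, and down to z≈90.

Emit:
play_rows([
  [-1, [13.9, -10.4, 0], 0],
  [-1, [13.9, -10.4, 0], 0],
  [-1, [13.8, -10.3, 0], 0],
  [-1, [13.8, -10.3, 0], 0],
  [-1, [0, 0, 25], 0],
  [-1, [0, 0, 30], 0],
  [-1, [0, 0, 30], 0],
  [-1, [0, 0, 30], 0],
  [-1, [0, 0, 25], 0],
  [-1, [0, 0, 15], 0],
  [-1, [0, 0, 5], 0],
  [-1, [0, 0, 0], 0],
])

```text
time: 4.1
tool_pos: [494.4, -25.7, 88.6]
tcp_rot: [-179.9, 0.1, 22.7]
ft_force: [0.4, 0.2, 0.8]
finger_gap: -0.3
grip_force: 0.0
```

```bash
python3 m.py w2
```

```text
key_top 0.76 [498.7 -21.7  40.1] [319. 269.] ray41 [499.  -21.6  41. ]
monitor 0.68 [532.4  -4.7   3.6] [315. 176.] ray41 [531.9  -4.8   0. ]
key 0.59 324.94865944095835 268.97604107244723 1753 [499.81182032 -24.05065558  41.        ]
[496.97861669 -25.7221985   91.86665435] [ 1.79909130e+02 -1.49702984e-01  2.28136442e+01] [ 0.08113971 -0.20844551  0.70674527] -0.22570797179593569 4.3
tip px [326.72659565 306.54485056]
```

View pics/w2.png

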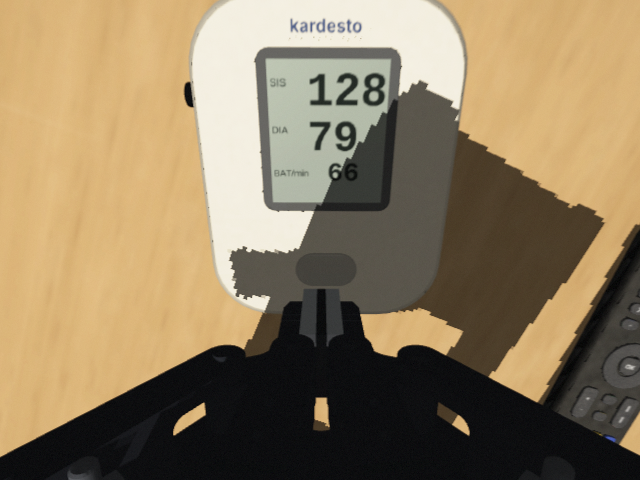

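The key is at (326,269), right ahead of the fingertips at (321,290) and laterally aligned. I'll descend to just above contact.

Emit:
play_rows([
  [-1, [0, 0, 8], 0],
  [-1, [0, 0, 8], 0],
  [-1, [0, 0, 6], 0],
  [-1, [0, 0, 3], 0],
  [-1, [0, 0, 0], 0],
  [-1, [0, 0, 0], 0],
  [-1, [0, 0, 0], 0],
  [-1, [0, 0, 0], 0],
])

```text
time: 4.97
tool_pos: [495.9, -25.4, 65.3]
tcp_rot: [180.0, -0.0, 22.9]
ft_force: [0.3, -0.4, -0.1]
finger_gap: -0.1
grip_force: 0.0
```

Emit:
play_rows([
  [-1, [0, 0, 0], 0],
])

```text
time: 5.05
tool_pos: [495.9, -25.4, 65.4]
tcp_rot: [180.0, -0.0, 22.9]
ft_force: [-1.1, -0.1, 0.5]
finger_gap: -0.0
grip_force: 0.0
```

Emit:
play_rows([
  [-1, [0, 0, 1], 0],
  [-1, [0, 0, 1], 0],
  [-1, [0, 0, 0], 0],
  [-1, [0, 0, 0], 0],
])

```text
time: 5.38
tool_pos: [495.5, -25.4, 62.9]
tcp_rot: [-180.0, 0.0, 22.8]
ft_force: [-0.6, 0.9, -1.1]
finger_gap: 0.2
grip_force: 0.0
```

Emit:
play_rows([
  [-1, [0, 0, 1], 0],
  [-1, [0, 0, 0], 0],
  [-1, [0, 0, 0], 0],
])

```text
time: 5.63
tool_pos: [495.6, -25.4, 61.9]
tcp_rot: [-180.0, 0.0, 22.9]
ft_force: [-0.7, 0.2, 1.0]
finger_gap: 0.0
grip_force: 0.0
```

Emit:
play_rows([
  [-1, [0, 0, 1], 0],
  [-1, [0, 0, 0], 0],
  [-1, [0, 0, 0], 0],
])

```text
time: 5.88
tool_pos: [495.6, -25.4, 60.9]
tcp_rot: [-180.0, 0.0, 22.8]
ft_force: [0.2, -0.1, 0.1]
finger_gap: 0.3
grip_force: 0.0
```

Emit:
play_rows([
  [-1, [0, 0, 0.5], 0],
  [-1, [0, 0, 0], 0],
  [-1, [0, 0, 0], 0],
])

```text
time: 6.13
tool_pos: [495.6, -25.4, 60.4]
tcp_rot: [-180.0, 0.0, 22.8]
ft_force: [0.6, 0.2, -0.2]
finger_gap: -0.2
grip_force: 0.0
```

Emit:
play_rows([
  [-1, [0, 0, 0.5], 0],
  [-1, [0, 0, 0], 0],
  [-1, [0, 0, 0], 0],
])

```text
time: 6.38
tool_pos: [495.7, -25.4, 60.0]
tcp_rot: [180.0, -0.0, 22.8]
ft_force: [-0.3, -0.4, 0.4]
finger_gap: 0.0
grip_force: 0.1
```

Emit:
play_rows([
  [-1, [0, 0, 0.5], 0],
  [-1, [0, 0, 0], 0],
  [-1, [0, 0, 0], 0],
])

```text
time: 6.63
tool_pos: [495.8, -25.4, 59.6]
tcp_rot: [180.0, -0.0, 22.9]
ft_force: [-0.1, -0.2, 1.6]
finger_gap: 0.0
grip_force: 0.6
```

Emit:
play_rows([
  [-1, [0, 0, 0.5], 0],
  [-1, [0, 0, 0], 0],
  [-1, [0, 0, 0], 0],
])

```text
time: 6.88
tool_pos: [495.8, -25.3, 59.1]
tcp_rot: [180.0, -0.0, 22.8]
ft_force: [-0.0, 0.1, 2.3]
finger_gap: 0.3
grip_force: 0.9
```

Emit:
play_rows([
  [-1, [0, 0, 0.4], 0],
  [-1, [0, 0, 0], 0],
  [-1, [0, 0, 0], 0],
])

```text
time: 7.13
tool_pos: [495.8, -25.3, 58.7]
tcp_rot: [180.0, -0.0, 22.9]
ft_force: [-0.1, 0.5, 2.0]
finger_gap: -0.0
grip_force: 1.1
```

Emit:
play_rows([
  [-1, [0, 0, 0.3], 0],
  [-1, [0, 0, 0], 0],
  [-1, [0, 0, 0], 0],
])

```text
time: 7.38
tool_pos: [495.8, -25.3, 58.5]
tcp_rot: [180.0, -0.0, 22.9]
ft_force: [0.8, 1.3, 4.3]
finger_gap: 0.2
grip_force: 2.3
```

Force rose past 2.2 N and the key has bottomed out after about 1.5 mm. I'll hold.

Emit:
play_rows([
  [-1, [0, 0, 0.1], 0],
  [-1, [0, 0, 0], 0],
  [-1, [0, 0, 0], 0],
  [-1, [0, 0, 0], 0],
  [-1, [0, 0, 0], 0],
  [-1, [0, 0, 0], 0],
  [-1, [0, 0, 0], 0],
  [-1, [0, 0, 0], 0],
  [-1, [0, 0, 0], 0],
  [-1, [0, 0, 0], 0],
  [-1, [0, 0, 0], 0],
  [-1, [0, 0, 0], 0],
])

```text
time: 8.38
tool_pos: [495.9, -25.4, 58.5]
tcp_rot: [180.0, -0.0, 22.9]
ft_force: [-0.0, 0.5, 5.4]
finger_gap: 0.0
grip_force: 2.8
```

Emit:
play_rows([
  [-1, [0, 0, 0], 0],
  [-1, [0, 0, 0], 0],
  [-1, [0, 0, 0], 0],
  [-1, [0, 0, 0], 0],
  [-1, [0, 0, 0], 0],
  [-1, [0, 0, 0], 0],
  [-1, [0, 0, 0], 0],
  [-1, [0, 0, 0], 0],
  [-1, [0, 0, 0], 0],
  [-1, [0, 0, 0], 0],
  [-1, [0, 0, 0], 0],
  [-1, [0, 0, 0], 0],
])

```text
time: 9.38
tool_pos: [495.9, -25.4, 58.5]
tcp_rot: [180.0, -0.0, 22.8]
ft_force: [-0.2, 1.6, 6.0]
finger_gap: 0.0
grip_force: 2.8
```

```bash
python3 m.py w3
```

```text
key_top 0.76 [496.9 -24.2  41. ] [322. 307.] ray41 [496.9 -24.2  41. ]
monitor 0.83 [534.3  -7.7   2.1] [320. 187.] ray41 [534.   -7.8   0. ]
key 0.82 327.56770186335405 289.57639751552796 805 [504.48977988 -23.2589072   41.        ]
[495.8758384  -25.36628541  58.51441007] [ 1.79988223e+02 -2.56012181e-02  2.28500650e+01] [-0.5807472   0.14978591  5.09253432] -0.14953516047402224 9.5833
tip px [323.8723372  308.46979715]
```

View pics/w3.png

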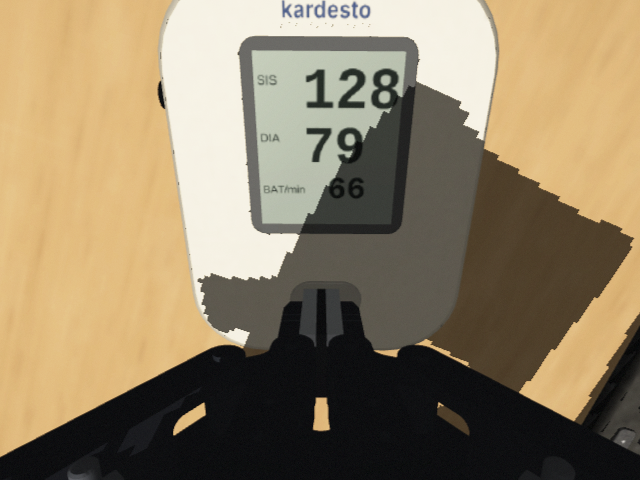

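The fingertips at (322,290) sit on the key, whose rim shows at (326,285), and clear of the casing uphill. It has been held for 2.2 s, so I'll hold a touch longer and lift.

Emit:
play_rows([
  [-1, [0, 0, 0], 0],
  [-1, [0, 0, -4], 0],
  [-1, [0, 0, -12], 0],
  [-1, [0, 0, -25], 0],
  [-1, [0, 0, -30], 0],
  [-1, [0, 0, -30], 0],
  [-1, [0, 0, -30], 0],
  [-1, [0, 0, -30], 0],
  [-1, [0, 0, -20], 0],
  [-1, [0, 0, -10], 0],
  [-1, [0, 0, 0], 0],
  [-1, [0, 0, 0], 0],
])

```text
time: 10.58
tool_pos: [495.4, -25.4, 248.8]
tcp_rot: [-180.0, 0.0, 22.8]
ft_force: [-0.4, -0.9, 0.1]
finger_gap: 0.2
grip_force: 0.0
```

Emit:
play_rows([
  [-1, [0, 0, 0], 0],
  [-1, [0, 0, 0], 0],
  [-1, [0, 0, 0], 0],
  [-1, [0, 0, 0], 0],
])

```text
time: 10.92
tool_pos: [495.1, -25.3, 247.9]
tcp_rot: [-179.9, 0.1, 22.8]
ft_force: [0.5, 0.4, -1.0]
finger_gap: -0.4
grip_force: 0.0
```

```bash
python3 m.py w4
```

```text
key_top 0.8 [498.2 -24.6  40.8] [323. 204.] ray41 [498.3 -24.6  41. ]
monitor 0.59 [535.6  -6.6   2.4] [321. 151.] ray41 [535.4  -6.7   0. ]
key 0.88 323.04230118443314 202.5414551607445 591 [499.37940535 -23.81300641  41.        ]
[495.5430953  -25.36281663 248.90835886] [-1.79988080e+02  2.35665086e-02  2.28482017e+01] [ 0.13390852 -0.66085608 -1.13601704] 0.02739384466217941 11.1167
tip px [324.6116247  308.50094956]
```

View pics/w4.png

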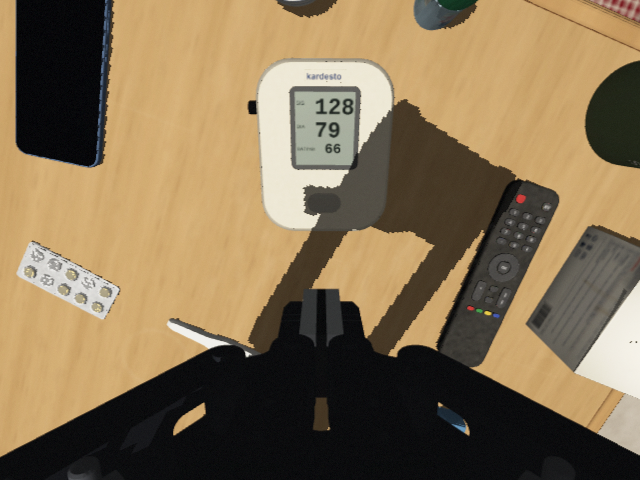

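The monitor has not moved: the key is still at (499.4,-23.8). The hand is about 19 cm above it, so I'm handing in.

```bash
python3 -c "
from bench import *
print(hand_in())"
```

```text
the job is handed in; nothing more can be done
None
```

I pressed the cream monitor's oval key fully in with about 5 N for just over 2 s, let go, lifted the hand about 19 cm above it without shifting the monitor, and handed the job in at about 11 s; no verdict was returned.

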